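Roll a shaft blank into the V-block of the balancing bench

TASK

Roll the round metal bar along the bench by pushing its side with the fingers, up the ramp and into the groove of the V-block; never lift or carry it, and roll it slowly so that it does not run away. Then push on its free end so that it slides along the groove until its other end rests against the upright end stop. Leave the jar, the screwdriver and the black collar where they are, and finish with the bar lying still in the groove.

Things in the scene. Friction and masses are not known exactly. Their poses are not given: they have to be found in the camera images.
- bar: the loose aluminium shaft blank: a plain, smooth, lightly oiled solid round bar (friction about 0.35), 32 mm in diameter and 160 mm long, about 0.35 kg, lying on the bench on the robot's side of the ramp, not quite square to it. Origin at its centre (16 mm over the bench at first); y axis along the bar, x and z turn as it rolls. It rolls freely; left on the ramp it rolls back down
- vblock: fixed steel V-block with aluminium ramp and end stop, spanning y = -70 to +82 mm. Origin at bench level (z = 0) under the groove's bottom line; y along the groove, z up, +x the way the bar is rolled in (about away from the robot). The 90 degree groove falls from the crest (x = -13, z = 15 mm) to x = 0, z = 2 mm, then rises to x = 28, z = 30 mm; the block behind ends at x = 58 mm, 30 mm high
- ramp_foot (a point): mid-width of the lower edge of the ramp, at bench level, at x = -88, y = 0 mm of the V-block (axes of the V-block). From here the ramp rises evenly to the crest, 15 mm high, 75 mm farther along x, the full width of the block
- stop (a point): middle of the inner face of the end stop where the bar's end touches it (x = 0, y = +70, z = 24.6 mm of the V-block). The stop is a dark upright steel plate across the groove's +y end, 12 mm thick, 50 mm high, 70 mm wide (x = -13 to 57 mm). The -y end of the groove is open
- seat (a point): on the V-block: where the bar's centre is when it lies in the groove with its end against the stop (x = 0, y = -10 mm, 24.6 mm over the bench; axes of the V-block). The bar's free end then stands 20 mm out of the open end of the groove
- jar: bystander: white jar with a black lid, 52 mm in diameter, 65 mm tall, loose; origin at the centre of its underside. Leave it alone
- screwdriver: bystander: loose screwdriver lying on the bench, about 200 mm long and 26 mm thick; origin under its middle, x axis along it. Leave it alone
- collar: bystander: black plastic collar (thick ring) lying flat, 64 mm outside, 22 mm bore, 22 mm high, loose; origin at the centre of its underside. Leave it alone

How it is judged:
By the outcome, as a careful person would: the job done as asked, in the order asked, and still so for the second after the job is handed in, with the robot touching nothing.
It also fails if it takes over 72 s, if anything falls off the work surface, if the arm or the gripper's body presses on something with over 40 N, if the wrist force passes 120 N, or if a joint passes its speed limit or range.

ROBOT

A 7-joint arm with a two-finger parallel gripper is mounted at the origin on the work surface. World frame = base frame: x ahead of the robot, y to its left, z up, the work surface at z = 0. Lengths are in mm, angles in rad, forces in N, time in s.
With the tool pointing down it reaches from about 425 to 925 mm from the base axis. Payload 6.8 kg.
Tool frame: the origin (TCP) lies on the centre line of the jaws, within the pads' length; the fingertips stand 19 mm ahead of it and the grasp point (between the pads) is the TCP; z points along the fingers, y is the direction in which the jaws open and shut (so a half turn about z gives the same grasp; the last joint's range is limited). The gripper opens to 88 mm and grips with 3 to 60 N. Pads are 20 mm wide; open, the fingers measure 115 mm over their backs; the gripper's body (75 mm by 178 mm) begins 61 mm behind the grasp point.
Start: joints at [1.208, 0.477, 0.022, 1.555, -0.011, 1.109, -0.083], TCP at [170.143, -653.221, 241.664] pointing down, gripper open.
Joint ranges: [-2.96, 2.96], [-0.34, 2.1], [-1.41, 1.46], [0.24, 2.44], [-1.37, 4.51], [0.17, 1.92], [-2.96, 2.96]. Speed limits (rad/s): [2.39, 2.39, 3.14, 3.14, 3.14, 3.14, 3.14].

INTERFACE

Orientations are given as a unit quaternion [w, x, y, z].
In Python, from workcell import read_state, camera, calibration, close_job gives the robot as it stands. The module is installed in compiled form; this text tells all that it offers.
- The arm moves only by the tool servo_tool, never from a script. Its argument "increments" is a list of rows, each a list of 3 entries, a list of its own where there are three numbers: the shift along the tool's x, y, z in cm, then the turn, a rotation vector about the tool's x, y, z in rad, then the finger opening in cm, from 0 to 8.78. In form: [[[tx, ty, tz], [ax, ay, az], hand], ...]. A call has 1 to 5 rows; each row is the pose to reach, as a shift and turn from the pose commanded when the call began, along the tool's axes at that moment; what a row does not reach only later rows make up. A row lasts 1/10 s, in which the tool goes at most 50 mm and 8.59 degrees, less where a joint would pass 70% of its speed; a pose out of reach is approached as far as the arm can. A call with a gripper value outside its range is refused whole. The fingers move at their own pace and stop on an object; "newtons" is the grip in N (left out, the last holds). Time passes only in rows, so rows that repeat a pose let the fingers close. It gives the time, the measured TCP pose, the force and the opening at its end, in the units of the state.
- read_state(): the state, without advancing time (a new reading comes with each control period).
- camera(name): name is "side" or "top"; returns the picture (480x640x3 uint8, blue, green, red); there is no depth.
- calibration(name): a dict with "vertical_fov" (degrees; the focal length in pixels is half the picture's height over the tangent of half this angle, whatever the lens; pixels are square), "cx", "cy" (the principal point, pixels), "origin" and "rotation" of the camera in the world. Camera axes: x right, y down, z forward; pixel columns grow to the right and rows downward; lengths in mm; the calibration is good to about 2 mm. A picture is of the moment at which its call begins. calibration takes no time and is no camera call.
- close_job(): hands the job in, once; it reports no verdict.
The state is a dict: "clock": time; "joint_pos": joint angles; "joint_velocities": joint speeds; "tau": joint torques, N m; "position": TCP position; "tool_rot": TCP orientation; "ft_force": force on the tool from outside, world axes, zero at the start; "ft_torque": the same for the moment, N m; "grip_width": finger opening in mm.
Only numpy, scipy, OpenCV 4.12 (cv2) and the standard library are available. Lean on these libraries where they do the work, as an engineer would, in place of code of your own. Each camera call takes 0.05 s, during which the arm holds its last target. There are 200 camera calls.

## Working session

There is one attempt and no reset: what is moved stays moved. The work goes in short steps, Python scripts to look and compute and a tool call to move; the robot and the scene stay as the last step left them, time stands still between calls to the robot, and variables do not carry over. Pictures are saved under pics/ and viewed, about 8 in all and at most 12, crops included, and the job is handed in when it is done.

Besides the shell and the picture viewer there is one more tool, called after "Request:" as name([rows], argument=value, ...), one row to a line, values as JSON. servo_tool: Moves the arm, as the interface text tells. Its arguments: {"type":"object","properties":{"increments":{"type":"array"},"newtons":{"type":"number"}},"required":["increments"]}

```bash
mkdir -p pics; cat > h.py <<'E'
import numpy as np, cv2
from workcell import read_state, camera, calibration, close_job
def ray(name,u,v):
    c=calibration(name); f=240/np.tan(np.radians(c["vertical_fov"])/2)
    R=np.array(c["rotation"]).reshape(3,3)
    return np.array(c["origin"],float), R@np.array([(u-c["cx"])/f,(v-c["cy"])/f,1])
def plane(name,u,v,z=0):
    o,d=ray(name,u,v); return o+d*(z-o[2])/d[2]
def proj(name,p):
    c=calibration(name); f=240/np.tan(np.radians(c["vertical_fov"])/2)
    q=np.array(c["rotation"]).reshape(3,3).T@(np.array(p,float)-np.array(c["origin"]))
    return np.array([c["cx"]+f*q[0]/q[2],c["cy"]+f*q[1]/q[2]])
E
python3 - <<'E'
from h import *
for n in("side","top"):
    cv2.imwrite(f"pics/{n}0.png",camera(n)); print(n,calibration(n))
print(read_state())
E
```

```text
side {'vertical_fov': 42.87536558117951, 'cx': 309.6580555851235, 'cy': 243.569230275429, 'origin': array([ 32.10263352, 650.61738352, 678.48991637]), 'rotation': array([ 0.16265458, -0.329224  ,  0.83723931, -0.40519795])}
top {'vertical_fov': 49.20681052843338, 'cx': 323.55535462282353, 'cy': 234.46069659493463, 'origin': array([ 390.17964321,   70.59014526, 1062.12033587]), 'rotation': array([ 0.05365077, -0.69905342,  0.71067081, -0.05824868])}
{'clock': 0.1, 'joint_pos': array([ 1.20789583,  0.47766672,  0.02234708,  1.55631197, -0.01148952,
        1.10929454, -0.08309211]), 'joint_velocities': array([-0.00090591,  0.00057225, -0.00043211, -0.00327455,  0.0016611 ,
       -0.00243397,  0.00018292]), 'tau': array([ 4.99547372e-03, -5.84087813e+01,  1.54051758e+00, -2.73308855e+01,
       -5.41492039e-02,  1.31197285e-02,  5.81737640e-05]), 'position': array([ 169.99844253, -652.73347462,  240.83016767]), 'tool_rot': array([-7.59752609e-04,  9.91893413e-01,  1.27070273e-01, -1.58721340e-04]), 'ft_force': array([0.34112862, 0.50385049, 0.16503401]), 'ft_torque': array([-0.02464829, -0.00122343,  0.00148463]), 'grip_width': 87.72731488228341}
```

View pics/top0.png

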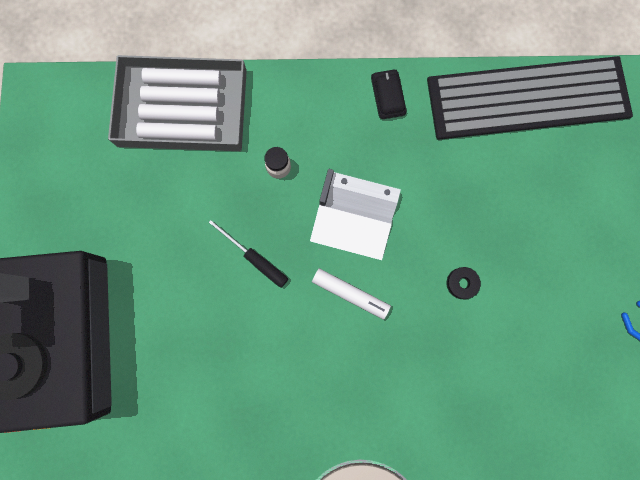

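View pics/side0.png

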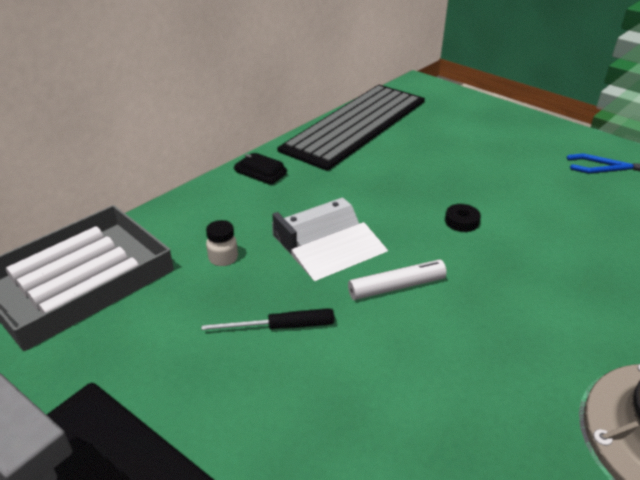

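```bash
cat >> h.py <<'E'
from scipy.spatial.transform import Rotation as Ro
def _R(c):
    q=np.array(c["rotation"]); return Ro.from_quat([q[1],q[2],q[3],q[0]]).as_matrix()
def ray(name,u,v):
    c=calibration(name); f=240/np.tan(np.radians(c["vertical_fov"])/2)
    return np.array(c["origin"],float), _R(c)@np.array([(u-c["cx"])/f,(v-c["cy"])/f,1])
def proj(name,p):
    c=calibration(name); f=240/np.tan(np.radians(c["vertical_fov"])/2)
    q=_R(c).T@(np.array(p,float)-np.array(c["origin"]))
    return np.array([c["cx"]+f*q[0]/q[2],c["cy"]+f*q[1]/q[2]])
def blobs(im,lo=170,box=(200,120,500,340)):
    hsv=cv2.cvtColor(im,cv2.COLOR_BGR2HSV); m=((hsv[...,1]<60)&(hsv[...,2]>lo)).astype(np.uint8)
    w=np.zeros_like(m); x0,y0,x1,y1=box; w[y0:y1,x0:x1]=m[y0:y1,x0:x1]
    cs,_=cv2.findContours(w,cv2.RETR_EXTERNAL,cv2.CHAIN_APPROX_NONE)
    return [c for c in cs if cv2.contourArea(c)>200]
E
python3 - <<'E'
from h import *
im=cv2.imread("pics/top0.png")
for c in blobs(im,110):
    r=cv2.minAreaRect(c); print(cv2.contourArea(c),r); b=cv2.boxPoints(r)
    print(np.round([np.r_[p,plane("top",*p,0)[:2],plane("top",*p,16)[:2]] for p in b],1))
    print("poly",cv2.approxPolyDP(c,4,True)[:,0].tolist())
for p in [(311,242),(383,259),(391,222),(320,205),(334,172),(400,188),(277,158),(464,283),(210,221),(287,284)]: print(p,plane("top",*p,0).round(1)[:2],plane("top",*p,15).round(1)[:2],plane("top",*p,30).round(1)[:2])
for p in [(307,278),(387,249),(353,298),(445,265)]: print("side",p,plane("side",*p,0).round(1)[:2],plane("side",*p,16)[:2].round(1))
cv2.imwrite("pics/crop0.png",cv2.resize(im[150:340,290:420],None,fx=4,fy=3.9,interpolation=cv2.INTER_CUBIC)[:600*1+141][:600])
big=cv2.resize(im[155:330,295:415],None,fx=3.4,fy=3.4,interpolation=cv2.INTER_CUBIC); cv2.imwrite("pics/crop0.png",big); print(big.shape)
E
```

```text
1237.0 ((350.9754638671875, 293.5472412109375), (82.01432037353516, 16.111858367919922), 27.47443199157715)
[[310.9 281.8 463.3  89.5 462.2  89.2]
 [318.3 267.5 492.   74.  490.5  74. ]
 [391.1 305.3 413.4 -71.1 413.  -68.9]
 [383.6 319.6 385.3 -55.1 385.4 -53.2]]
poly [[317, 270], [312, 282], [385, 317], [390, 305]]
5129.0 ((354.9572448730469, 214.96243286132812), (75.12641906738281, 73.24317169189453), 14.743562698364258)
[[309.3 240.8 547.1  91.6 544.7  91.3]
 [328.  170.  696.3  50.7 691.7  51. ]
 [400.6 189.1 652.9 -99.8 648.9 -97.3]
 [382.  259.9 505.3 -55.9 503.6 -54. ]]
poly [[334, 172], [310, 240], [381, 259], [400, 189]]
347.5 ((472.2378234863281, 124.14024353027344), (7.840638160705566, 54.111446380615234), 83.6598129272461)
[[ 444.9  123.2  795.2 -199.9  789.1 -195.8]
 [ 498.7  117.3  806.8 -315.4  800.6 -309.6]
 [ 499.6  125.   789.4 -316.1  783.4 -310.2]
 [ 445.8  131.   777.8 -200.8  772.  -196.7]]
poly [[499, 120], [445, 124], [446, 131], [499, 125]]
640.0 ((219.5, 132.0), (24.0, 39.0), 90.0)
[[200.  120.  810.1 320.4 803.8 316.7]
 [239.  120.  808.9 237.7 802.6 235.2
[... 220 characters left out ...]
[542.4  87.9] [540.2  87.7]
(383, 259) [507.2 -58.1] [505.6 -56.3] [503.9 -54.4]
(391, 222) [583.6 -77.2] [580.8 -75.1] [578.1 -73.1]
(320, 205) [621.7  68.5] [618.4  68.6] [615.1  68.6]
(334, 172) [691.8  38.1] [687.5  38.6] [683.3  39.1]
(400, 188) [655.2 -98.7] [651.5 -96.3] [647.8 -93.9]
(277, 158) [724.  157.2] [719.3 156. ] [714.5 154.8]
(464, 283) [ 455.7 -220.5] [ 454.8 -216.4] [ 453.8 -212.3]
(210, 221) [591.6 295.5] [588.8 292.3] [585.9 289.1]
(287, 284) [459.6 137.8] [458.6 136.9] [457.7 135.9]
side (307, 278) [563.   95.1] [550.5 108.2]
side (387, 249) [512.  -57.5] [500.7 -40.8]
side (353, 298) [475.2  80.2] [464.8  93.6]
side (445, 265) [412.2 -89.9] [403.3 -72.5]
(595, 408, 3)
```

View pics/crop0.png

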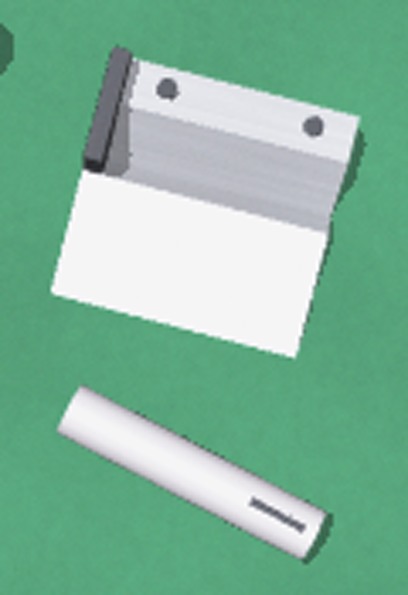

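```bash
cat >> h.py <<'E'
def tri(pt,ps):
    A=[];b=[]
    for n,p in(("top",pt),("side",ps)):
        o,d=ray(n,*p); d/=np.linalg.norm(d); M=np.eye(3)-np.outer(d,d); A.append(M);b.append(M@o)
    x=np.linalg.lstsq(np.vstack(A),np.hstack(b),rcond=None)[0]
    return x, np.linalg.norm(np.vstack(A)@x-np.hstack(b))
def tool(head,tilt=0):  # tool x at head (deg, world), tool z down; tilt about tool y (deg)
    return Ro.from_euler('z',head,degrees=True)*Ro.from_euler('x',180,degrees=True)*Ro.from_euler('y',tilt,degrees=True)
def plan(p,head,tilt=0):
    s=read_state(); q=s["tool_rot"]; R=Ro.from_quat([q[1],q[2],q[3],q[0]])
    return (R.inv().apply(np.array(p)-s["position"])/10).round(2).tolist(), (R.inv()*tool(head,tilt)).as_rotvec().round(3).tolist()
E
python3 - <<'E'
from h import *
im=cv2.imread("pics/side0.png")
for c in blobs(im,110,(270,190,460,310)):
    print(cv2.contourArea(c),cv2.minAreaRect(c),"poly",cv2.approxPolyDP(c,4,True)[:,0].tolist())
cv2.imwrite("pics/crop1.png",cv2.resize(im[190:310,265:455],None,fx=4,fy=4,interpolation=cv2.INTER_CUBIC))
# predicted pixels from top-derived poses
a=np.radians(-15.3); O=np.array([608.9,-12.2,0]); X=np.array([np.cos(a),np.sin(a),0]);Y=np.array([-np.sin(a),np.cos(a),0]);Z=np.array([0,0,1])
for b in [(-88,82,0),(-88,-70,0),(-13,-70,15),(58,-70,30),(58,70,30),(-13,82,50)]:
    p=O+b[0]*X+b[1]*Y+b[2]*Z; print(b,p.round(),[proj(n,p).round(1).tolist() for n in("top","side")])
for e in [(476.4,81.6,16),(399.2,-61,16)]: print("bar end",[proj(n,e).round(1).tolist() for n in("top","side")])
print(plan((430,-330,240),-28))
E
```

```text
1590.0 ((396.6973571777344, 277.33984375), (19.857192993164062, 99.7066650390625), 75.3791275024414) poly [[445, 265], [438, 259], [351, 279], [348, 287], [354, 292], [349, 292], [353, 299], [445, 275]]
4907.5 ((332.5423583984375, 235.6494140625), (70.41731262207031, 90.79134368896484), 67.83365631103516) poly [[343, 198], [284, 218], [297, 232], [298, 245], [291, 254], [313, 280], [387, 251]]
(-88, 82, 0) [546.  90.   0.] [[310.1, 241.5], [316.6, 281.2]]
(-88, -70, 0) [506. -56.   0.] [[382.3, 259.8], [389.5, 250.8]]
(-13, -70, 15) [578. -76.  15.] [[391.6, 223.4], [365.1, 222.6]]
(58, -70, 30) [646. -95.  30.] [[400.6, 188.7], [343.6, 197.5]]
(58, 70, 30) [683.  40.  30.] [[333.5, 172.0], [279.2, 220.6]]
(-13, 82, 50) [618.  70.  50.] [[319.1, 201.4], [293.1, 234.1]]
bar end [[314.6, 274.6], [352.2, 290.8]]
bar end [[387.3, 312.5], [443.2, 269.3]]
([33.3, -24.68, 0.12], [-0.001, 0.001, 0.744])
```

View pics/crop1.png

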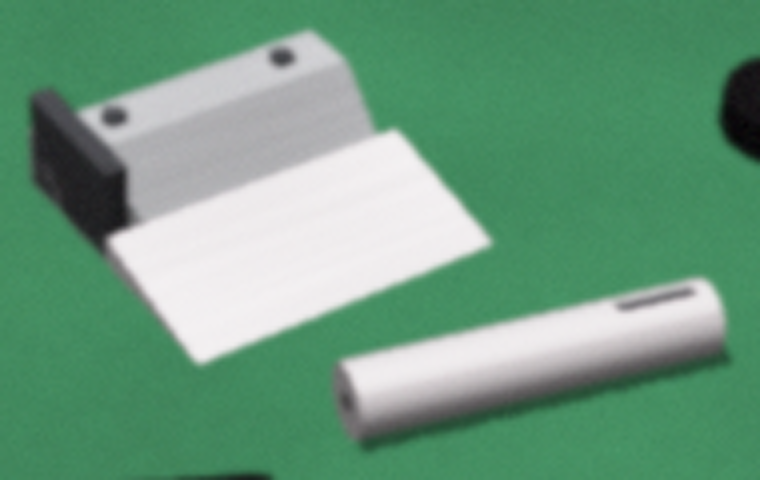

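Request:
servo_tool([
  [[33.3,-24.7,0],[0,0,0.744],6],
  [[33.3,-24.7,0],[0,0,0.744],6],
  [[33.3,-24.7,0],[0,0,0.744],6],
  [[33.3,-24.7,0],[0,0,0.744],6],
  [[33.3,-24.7,0],[0,0,0.744],6],
])

```text
clock: 0.6
position: [324.1, -461.6, 241.4]
tool_rot: [-0.0, 0.971, -0.238, -0.0]
ft_force: [0.9, 0.6, -0.3]
grip_width: 60.2
```

```bash
python3 - <<'E'
from h import *
print(read_state()["position"],plan((430,-330,240),-28),plan((440,-150,180),-28),plan((408,25,120),-28))
E
```

```text
[ 324.07502435 -461.56250512  241.40454801] ([3.29, -16.57, 0.15], [-0.0, 0.0, 0.007]) ([-4.15, -32.98, 6.15], [-0.0, 0.0, 0.007]) ([-15.09, -47.01, 12.16], [-0.0, 0.0, 0.007])
```

Request:
servo_tool([
  [[-1.0,-10,1.5],[0,0,0],6],
  [[-2.5,-20,4],[0,0,0],6],
  [[-4.2,-33,6.2],[0,0,0],6],
  [[-4.2,-33,6.2],[0,0,0],6],
  [[-4.2,-33,6.2],[0,0,0],6],
])

```text
clock: 1.1
position: [407.7, -230.9, 195.7]
tool_rot: [0.0, 0.972, -0.236, 0.0]
ft_force: [0.8, -0.2, 0.2]
grip_width: 60.0
```

Request:
servo_tool([
  [[-4.2,-5,2],[0,0,0],6],
  [[-7,-10,4],[0,0,0],6],
  [[-10.9,-14,6],[0,0,0],6],
  [[-10.9,-14,6],[0,0,0],6],
  [[-10.9,-14,6],[0,0,0],6],
])

```text
clock: 1.6
position: [372.4, -54.7, 134.6]
tool_rot: [-0.0, 0.973, -0.232, -0.002]
ft_force: [0.0, -0.4, 0.2]
grip_width: 60.0
```

```bash
python3 - <<'E'
from h import *
print(read_state()["position"],plan((408,25,120),-28),plan((408,25,60),-28.4))
E
```

```text
[372.43309149 -54.66841364 134.6406312 ] ([-0.42, -8.72, 1.46], [0.001, 0.004, 0.02]) ([-0.4, -8.72, 7.46], [0.001, 0.004, 0.027])
```

Request:
servo_tool([
  [[-0.8,-4.5,0],[0,0,0.02],6],
  [[-0.8,-8.9,2],[0,0,0.02],6],
  [[-0.8,-8.9,5],[0,0,0.02],6],
  [[-0.8,-8.9,7.4],[0,0,0.02],6],
  [[-0.8,-8.9,7.4],[0,0,0.02],6],
])

```text
clock: 2.1
position: [407.0, 23.6, 60.0]
tool_rot: [0.001, 0.969, -0.245, -0.002]
ft_force: [-1.0, -0.7, -0.2]
grip_width: 60.0
```

```bash
python3 - <<'E'
from h import *
print(read_state()["position"],plan((405,27,60),-28.4),plan((405,27,26),-28.4)); cv2.imwrite("pics/t2.png",camera("top")[150:400,220:470].repeat(2,0).repeat(2,1))
E
```

```text
[406.97166201  23.58240509  59.9865616 ] ([-0.34, -0.21, -0.0], [0.003, 0.004, -0.0]) ([-0.32, -0.22, 3.4], [0.003, 0.004, -0.0])
```

View pics/t2.png

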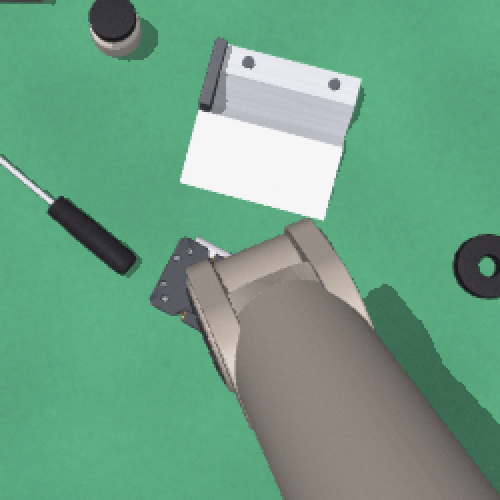

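Request:
servo_tool([
  [[-0.3,-0.2,0.8],[0,0,0],6],
  [[-0.3,-0.2,1.6],[0,0,0],6],
  [[-0.3,-0.2,2.6],[0,0,0],6],
  [[-0.3,-0.2,3.4],[0,0,0],6],
  [[-0.3,-0.2,3.4],[0,0,0],6],
])

```text
clock: 2.65
position: [406.2, 27.3, 27.1]
tool_rot: [0.0, 0.969, -0.245, -0.001]
ft_force: [1.0, -0.6, -0.8]
grip_width: 60.2
```

```bash
python3 - <<'E'
from h import *
print(read_state()["position"],plan((405,27,26),-28.4)); cv2.imwrite("pics/s3.png",camera("side")[180:380,260:500].repeat(3,0).repeat(3,1))
E
```

```text
[406.20196187  27.30948167  27.11981694] ([-0.09, 0.08, 0.11], [0.001, 0.001, -0.0])
```

View pics/s3.png

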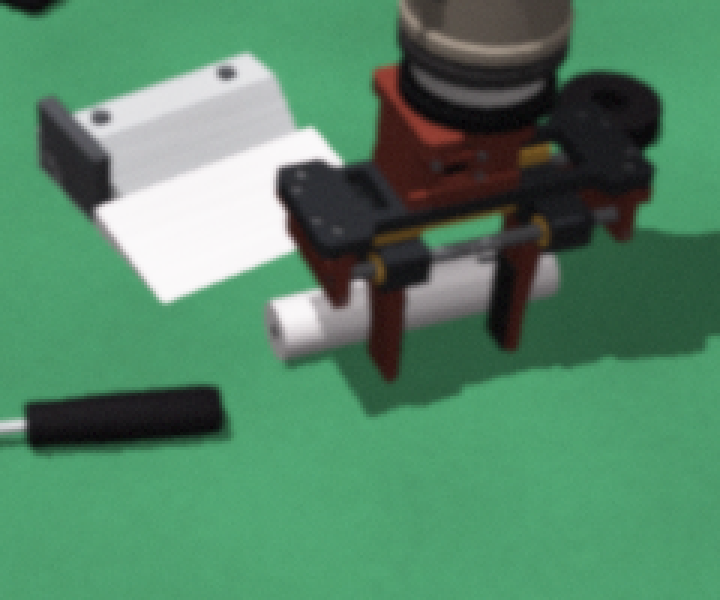

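Request:
servo_tool([
  [[0.3,0,0.1],[0,0,0],6],
  [[0.6,0,0.1],[0,0,0],6],
  [[0.9,0,0.1],[0,0,0],6],
  [[1.1,0,0.1],[0,0,0],6],
  [[1.3,0,0.1],[0,0,0],6],
])

```text
clock: 3.2
position: [418.6, 21.2, 27.2]
tool_rot: [-0.0, 0.969, -0.245, 0.0]
ft_force: [-0.9, -0.4, -0.5]
grip_width: 59.8
```

Request:
servo_tool([
  [[0.2,0,0],[0,0,-0.01],6],
  [[0.5,0,0],[0,0,-0.03],6],
  [[0.8,0,0],[0,0,-0.05],6],
  [[1.1,0,0],[0,0,-0.07],6],
  [[1.4,0,0],[0,0,-0.09],6],
])

```text
clock: 3.7
position: [430.9, 14.5, 27.1]
tool_rot: [-0.0, 0.98, -0.201, 0.0]
ft_force: [-0.3, 0.1, 0.3]
grip_width: 59.7
```

Request:
servo_tool([
  [[0.3,0,0],[0,0,-0.02],6],
  [[0.6,0,0],[0,0,-0.04],6],
  [[0.9,0,0],[0,0,-0.06],6],
  [[1.2,0,0],[0,0,-0.08],6],
  [[1.5,0,0],[0,0,-0.1],6],
])

```text
clock: 4.2
position: [444.6, 8.6, 27.0]
tool_rot: [0.0, 0.988, -0.152, 0.0]
ft_force: [-0.3, 0.7, 0.8]
grip_width: 60.1
```

```bash
cat >> h.py <<'E'
HB=-15.3; _a=np.radians(HB); O=np.array([608.9,-12.2,0]); X=np.array([np.cos(_a),np.sin(_a),0]);Y=np.array([-np.sin(_a),np.cos(_a),0])
def blk(p): d=np.array(p)-O; return np.array([d@X,d@Y,d[2]]).round(1)
def wld(b): return O+b[0]*X+b[1]*Y+np.array([0,0,b[2]])
def st():
    s=read_state(); q=s["tool_rot"]; t=Ro.from_quat([q[1],q[2],q[3],q[0]]).apply([1,0,0])
    print("blk",blk(s["position"]),"head",np.degrees(np.arctan2(t[1],t[0])).round(2),"F",s["ft_force"].round(1),"t",s["clock"])
E
python3 - <<'E'
from h import *
st(); im=camera("side"); cv2.imwrite("pics/s4.png",im[180:380,260:500].repeat(3,0).repeat(3,1))
E
```

```text
blk [-164.   -23.3   27. ] head -17.43 F [-0.3  0.7  0.8] t 4.2
```

View pics/s4.png

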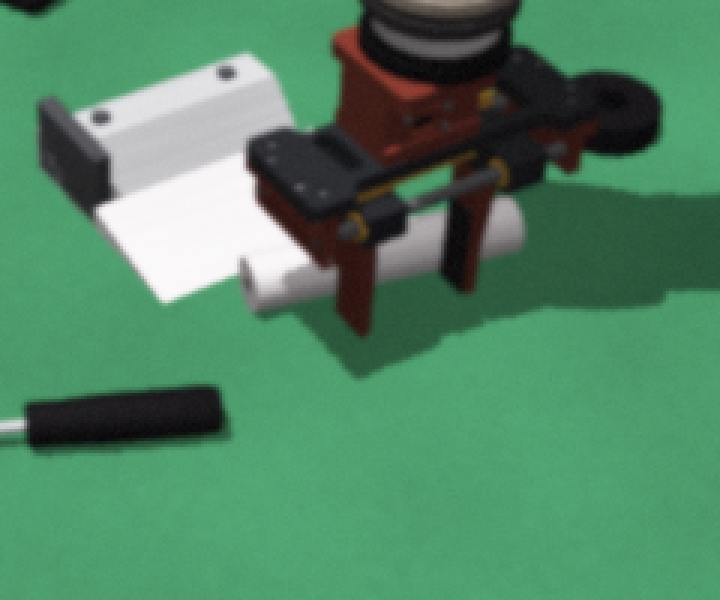

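```bash
python3 - <<'E'
from h import *
# top/bottom silhouettes midpoints at each end, original px from crop
for a,b in [((244,256),(256,311)),((512,196),(522,249))]:
    p=[(260+q[0]/3,180+q[1]/3) for q in(a,b)]; m=np.mean(p,0); print(m.round(1),blk(plane("side",*m,16)))
for m in [(348.0,289),(443,268)]: print("orig",blk(plane("side",*m,16)))
E
```

```text
[343.3 274.5] [-112.4   45.5   16. ]
[432.3 254.2] [-149.2 -113.3   16. ]
orig [-145.5   58.9   16. ]
orig [-186.6 -104.4   16. ]
```

Request:
servo_tool([
  [[-0.8,0,0],[0,0,0],6],
  [[-0.8,0,-3],[0,0,0],6],
  [[-0.8,0,-7],[0,0,0],6],
  [[-2.5,0,-10],[0,0,0],8.7],
  [[-2.5,0,-10],[0,0,0],8.7],
])

```text
clock: 4.75
position: [420.5, 16.9, 129.9]
tool_rot: [-0.0, 0.988, -0.152, 0.002]
ft_force: [0.6, -0.3, -0.6]
grip_width: 72.5
```

```bash
python3 - <<'E'
from h import *
st(); print(read_state()["joint_pos"].round(2))
for k in (0,1):
    im=camera("side"); 
    for c in blobs(im,110,(310,225,460,310)): print(cv2.contourArea(c),cv2.minAreaRect(c)[:2],cv2.approxPolyDP(c,3,True)[:,0].tolist())
cv2.imwrite("pics/s5.png",im[180:380,260:500].repeat(3,0).repeat(3,1))
E
```

```text
blk [-189.4  -21.6  129.9] head -17.49 F [ 0.6 -0.3 -0.6] t 4.75
[ 0.12  0.24 -0.35  2.23  0.13  0.69 -2.19]
4352.0 ((371.5, 253.0), (56.0, 123.0)) [[310, 225], [313, 280], [338, 271], [344, 281], [433, 255], [427, 243], [390, 252], [367, 225]]
4324.5 ((371.5, 253.0), (56.0, 123.0)) [[310, 225], [313, 280], [338, 271], [344, 281], [433, 255], [427, 243], [390, 253], [367, 225]]
```

View pics/s5.png

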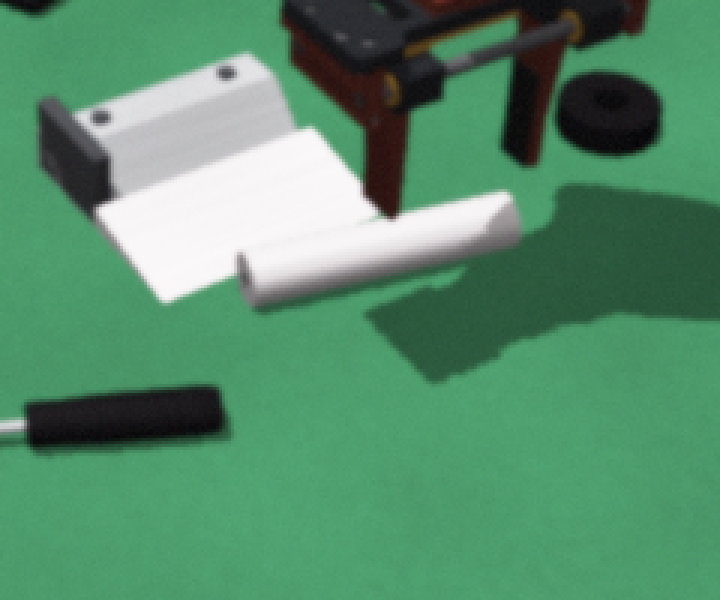

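```bash
python3 - <<'E'
from h import *
e=[blk(plane("side",*m,16))-[4.8,.8,0] for m in [(343,273.8),(432,252.5)]]; print(e)
c=np.mean(e,0); c[2]=0; ax=e[0]-e[1]; yaw=np.degrees(np.arctan2(ax[0],ax[1])); print(c,np.linalg.norm(ax),"yaw rel groove",yaw)
print("hover",wld(c+[0,0,80]),plan(wld(c+[0,0,80]),90+HB-yaw))
E
```

```text
[array([-115.4,   44.1,   16. ]), array([-150.2, -116.6,   16. ])]
[-132.8   -36.25    0.  ] 164.42484605436005 yaw rel groove 12.21887907956215
hover [471.24137677 -12.12286538  80.        ] ([5.71, 1.17, 4.74], [0.001, -0.001, -1.396])
```

Request:
servo_tool([
  [[2,0.4,0],[0,0,-0.15],6],
  [[4,0.8,0],[0,0,-0.3],6],
  [[5.7,1.2,0],[0,0,-0.44],6],
  [[5.7,1.2,0],[0,0,-0.59],6],
  [[5.7,1.2,0],[0,0,-0.74],6],
])

```text
clock: 5.35
position: [470.8, -12.7, 125.2]
tool_rot: [-0.001, 0.976, 0.218, -0.001]
ft_force: [0.4, -0.6, 0.1]
grip_width: 60.1
```

Request:
servo_tool([
  [[0,0,1],[0,0,-0.14],6],
  [[0,0,2],[0,0,-0.28],6],
  [[0,0,3.5],[0,0,-0.42],6],
  [[0,0,4.7],[0,0,-0.56],6],
  [[0,0,4.7],[0,0,-0.66],6],
])

```text
clock: 5.85
position: [469.2, -12.3, 76.9]
tool_rot: [-0.002, 0.853, 0.522, -0.002]
ft_force: [-0.3, -0.7, 0.5]
grip_width: 60.2
```

```bash
python3 - <<'E'
from h import *
st(); c=np.array([-132.8,-36,26]); print(plan(wld(c),62.5)); print(read_state()["joint_pos"].round(2))
cv2.imwrite("pics/s6.png",camera("side")[180:380,260:500].repeat(3,0).repeat(3,1))
E
```

```text
blk [-134.8  -37.    76.9] head 63.0 F [-0.3 -0.7  0.5] t 5.85
([0.14, 0.2, 5.09], [-0.005, 0.002, 0.009])
[ 0.37  0.45 -0.57  2.14  0.39  0.66 -0.94]
```

View pics/s6.png

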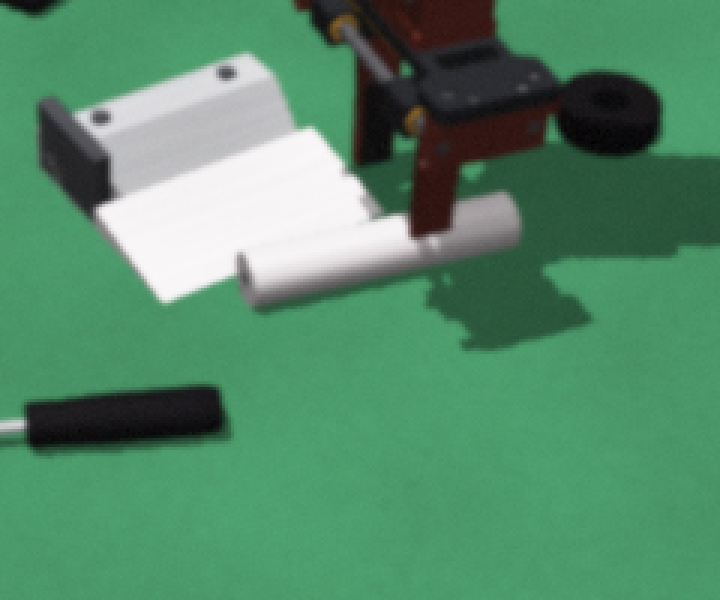

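Request:
servo_tool([
  [[0.1,0.2,1.5],[0,0,0.01],6],
  [[0.1,0.2,3],[0,0,0.01],6],
  [[0.1,0.2,4.2],[0,0,0.01],6],
  [[0.1,0.2,5.1],[0,0,0.01],6],
  [[0.1,0.2,5.1],[0,0,0.01],6],
])

```text
clock: 6.4
position: [472.5, -12.3, 27.6]
tool_rot: [-0.001, 0.857, 0.516, -0.001]
ft_force: [0.2, -1.0, 0.7]
grip_width: 60.0
```

Request:
servo_tool([
  [[0,0,0],[0,0,0],5],
  [[0,0,0],[0,0,0],4.2],
  [[0,0,0],[0,0,0],3.6],
  [[0,0,0],[0,0,0],3.1],
  [[0,0,0],[0,0,0],3.1],
], newtons=5)

```text
clock: 6.9
position: [473.9, -12.5, 29.4]
tool_rot: [0.0, 0.857, 0.516, 0.0]
ft_force: [-0.1, -0.4, 2.9]
grip_width: 32.2
```

```bash
python3 - <<'E'
from h import *
st(); c=np.array([-132.8,-36,26]); print(plan(wld(c),74.7),read_state()["grip_width"])
E
```

```text
blk [-130.2  -35.9   29.4] head 62.09 F [-0.1 -0.4  2.9] t 6.9
([-0.07, -0.25, 0.34], [0.001, -0.0, -0.22]) 32.17295384295481
```

Request:
servo_tool([
  [[0,0,0],[0,0,-0.05],3.1],
  [[0,0,0],[0,0,-0.11],3.1],
  [[0,0,0],[0,0,-0.17],3.1],
  [[0,0,0],[0,0,-0.22],3.1],
  [[0,0,0],[0,0,-0.22],3.1],
], newtons=5)

```text
clock: 7.4
position: [474.0, -12.4, 29.4]
tool_rot: [0.0, 0.795, 0.607, 0.0]
ft_force: [0.0, -1.3, 4.0]
grip_width: 32.2
```

```bash
python3 - <<'E'
from h import *
st(); print(plan(wld([-132.8,-36,26]),74.7),read_state()["grip_width"])
E
```

```text
blk [-130.1  -35.8   29.4] head 74.73 F [ 0.  -1.3  4. ] t 7.4
([-0.02, -0.27, 0.34], [0.001, -0.0, 0.001]) 32.174409435692034
```

Request:
servo_tool([
  [[0,0,0],[0,0,0],3.5],
  [[0,0,0],[0,0,0],3.8],
  [[0,0,0],[0,0,0],3.8],
], newtons=5)

```text
clock: 7.7
position: [473.3, -12.4, 28.9]
tool_rot: [-0.0, 0.795, 0.607, -0.0]
ft_force: [0.2, -0.1, 1.0]
grip_width: 38.5
```

```bash
python3 - <<'E'
from h import *
st(); print(plan(wld([-130,-36,29]),74.7),read_state()["grip_width"])
im=camera("side")
for c in blobs(im,110,(310,225,460,310)): print(cv2.contourArea(c),cv2.approxPolyDP(c,2,True)[:,0].tolist())
E
```

```text
blk [-130.8  -36.    28.9] head 74.69 F [ 0.2 -0.1  1. ] t 7.7
([-0.0, 0.08, -0.01], [-0.0, 0.0, -0.0]) 38.47085602915658
3750.0 [[310, 225], [310, 276], [313, 280], [344, 269], [343, 281], [351, 289], [356, 284], [390, 270], [393, 253], [373, 257], [374, 234], [367, 225]]
```

Request:
servo_tool([
  [[0,0.1,0],[0,0,0],3.8],
  [[0,0.3,0],[0,0,0],3.8],
  [[0,0.6,0],[0,0,0],3.8],
  [[0,0.9,0],[0,0,0],3.8],
  [[0,1.2,0],[0,0,0],3.8],
])

```text
clock: 8.25
position: [485.4, -15.6, 29.0]
tool_rot: [0.0, 0.795, 0.607, 0.0]
ft_force: [-1.2, -0.6, -0.5]
grip_width: 38.3
```

Request:
servo_tool([
  [[0,0.3,0],[0,0,0],3.8],
  [[0,0.6,0],[0,0,0],3.8],
  [[0,0.9,-0.1],[0,0,0],3.8],
  [[0,1.2,-0.1],[0,0,0],3.8],
  [[0,1.5,-0.1],[0,0,0],3.8],
])

```text
clock: 8.75
position: [499.8, -19.6, 30.1]
tool_rot: [0.0, 0.795, 0.607, 0.0]
ft_force: [-0.8, -1.4, 0.3]
grip_width: 38.2
```

```bash
python3 - <<'E'
from h import *
st(); print(plan(wld([-86.6,-36,29.4]),74.7),read_state()["grip_width"])
im=camera("side")
for c in blobs(im,110,(310,225,460,310)): print(cv2.contourArea(c),cv2.approxPolyDP(c,2,True)[:,0].tolist())
cv2.imwrite("pics/s7.png",im[180:380,260:500].repeat(3,0).repeat(3,1))
E
```

```text
blk [-103.3  -35.9   30.1] head 74.72 F [-0.8 -1.4  0.3] t 8.75
([-0.01, 1.67, 0.07], [0.0, -0.0, 0.0]) 38.23039399274199
3072.5 [[310, 225], [310, 276], [313, 280], [335, 273], [342, 281], [347, 276], [380, 262], [383, 246], [379, 240], [376, 247], [368, 250], [364, 248], [364, 225]]
```

View pics/s7.png

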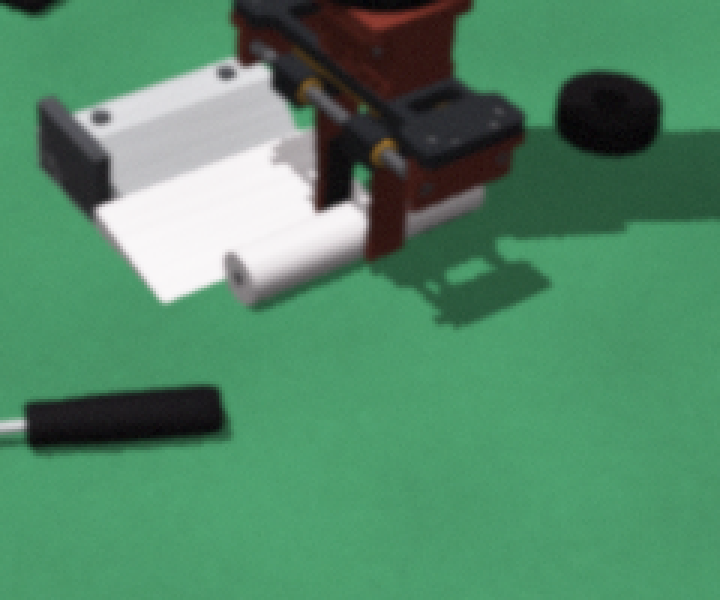

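Request:
servo_tool([
  [[0,0.3,0],[0,0,0],3.8],
  [[0,0.7,0],[0,0,0],3.8],
  [[0,1.1,0],[0,0,0],3.8],
  [[0,1.5,0],[0,0,0],3.8],
  [[0,1.9,-0.05],[0,0,0],3.8],
])

```text
clock: 9.3
position: [518.0, -24.6, 30.5]
tool_rot: [-0.0, 0.795, 0.607, -0.0]
ft_force: [-2.9, 0.4, 1.3]
grip_width: 37.9
```

Request:
servo_tool([
  [[0,0.4,-0.08],[0,0,0],3.8],
  [[0,0.8,-0.16],[0,0,0],3.8],
  [[0,1.2,-0.24],[0,0,0],3.8],
  [[0,1.6,-0.32],[0,0,0],3.8],
  [[0,2.0,-0.4],[0,0,0],3.8],
])

```text
clock: 9.8
position: [537.4, -29.8, 34.6]
tool_rot: [-0.0, 0.795, 0.607, -0.0]
ft_force: [-2.4, -0.2, 1.0]
grip_width: 38.1
```

Request:
servo_tool([
  [[0,0.4,-0.08],[0,0,0],3.8],
  [[0,0.8,-0.16],[0,0,0],3.8],
  [[0,1.2,-0.24],[0,0,0],3.8],
  [[0,1.6,-0.32],[0,0,0],3.8],
  [[0,2.0,-0.4],[0,0,0],3.8],
])

```text
clock: 10.3
position: [556.7, -35.1, 38.6]
tool_rot: [-0.0, 0.795, 0.607, -0.0]
ft_force: [-2.5, 0.8, 1.2]
grip_width: 38.3
```

```bash
python3 - <<'E'
from h import *
st(); print(plan(wld([-10,-36,47.4]),74.7),read_state()["grip_width"])
im=camera("side")
for c in blobs(im,110,(270,190,460,310)): print(cv2.contourArea(c),cv2.approxPolyDP(c,2,True)[:,0].tolist())
cv2.imwrite("pics/s8.png",im[180:380,260:500].repeat(3,0).repeat(3,1))
E
```

```text
blk [-44.3 -35.9  38.6] head 74.72 F [-2.5  0.8  1.2] t 10.3
([-0.01, 3.43, -0.88], [-0.0, 0.0, 0.0]) 38.34922720597636
4309.0 [[344, 198], [283, 218], [297, 233], [298, 245], [291, 250], [291, 254], [313, 280], [387, 250], [377, 238], [363, 245], [360, 243], [325, 255], [361, 238], [361, 223], [347, 229], [345, 227]]
```

Request:
servo_tool([
  [[0,0.4,-0.08],[0,0,0],3.8],
  [[0,0.8,-0.2],[0,0,0],3.8],
  [[0,1.2,-0.32],[0,0,0],3.8],
  [[0,1.6,-0.42],[0,0,0],3.8],
  [[0,2.0,-0.55],[0,0,0],3.8],
])

```text
clock: 10.85
position: [576.1, -40.4, 44.2]
tool_rot: [0.0, 0.795, 0.607, -0.0]
ft_force: [-3.5, -0.1, 2.2]
grip_width: 37.9
```

Request:
servo_tool([
  [[0,0.2,-0.05],[0,0,0],3.8],
  [[0,0.4,-0.1],[0,0,0],3.8],
  [[0,0.6,-0.15],[0,0,0],3.8],
  [[0,0.8,-0.2],[0,0,0],3.8],
  [[0,1.0,-0.25],[0,0,0],3.8],
])

```text
clock: 11.35
position: [585.5, -43.0, 46.6]
tool_rot: [-0.0, 0.795, 0.607, -0.0]
ft_force: [-2.0, 0.9, 2.0]
grip_width: 37.8
```

```bash
python3 - <<'E'
from h import *
st(); print(plan(wld([-7,-36,48]),74.7),read_state()["grip_width"])
E
```

```text
blk [-14.5 -35.9  46.6] head 74.72 F [-2.   0.9  2. ] t 11.35
([-0.01, 0.75, -0.14], [-0.0, 0.0, 0.0]) 37.839703724765045
```

Request:
servo_tool([
  [[0,0.15,-0.05],[0,0,0],3.8],
  [[0,0.3,-0.1],[0,0,0],3.8],
  [[0,0.45,-0.14],[0,0,0],3.8],
  [[0,0.6,-0.14],[0,0,0],3.8],
  [[0,0.75,-0.14],[0,0,0],3.8],
])

```text
clock: 11.85
position: [593.7, -45.2, 48.2]
tool_rot: [0.001, 0.795, 0.607, 0.001]
ft_force: [3.2, -0.9, -1.0]
grip_width: 38.1
```

Request:
servo_tool([
  [[0,0,0],[0,0,0],3.8],
  [[0,0,0],[0,0,0],3.8],
])

```text
clock: 12.05
position: [594.0, -45.3, 48.4]
tool_rot: [0.001, 0.795, 0.607, 0.001]
ft_force: [2.9, -1.8, 0.9]
grip_width: 38.1
```

```bash
python3 - <<'E'
from h import *
st(); print(read_state()["grip_width"])
cv2.imwrite("pics/s9.png",camera("side")[180:380,260:500].repeat(3,0).repeat(3,1))
E
```

```text
blk [ -5.6 -35.8  48.4] head 74.7 F [ 2.9 -1.8  0.9] t 12.05
38.14380663491806
```

View pics/s9.png

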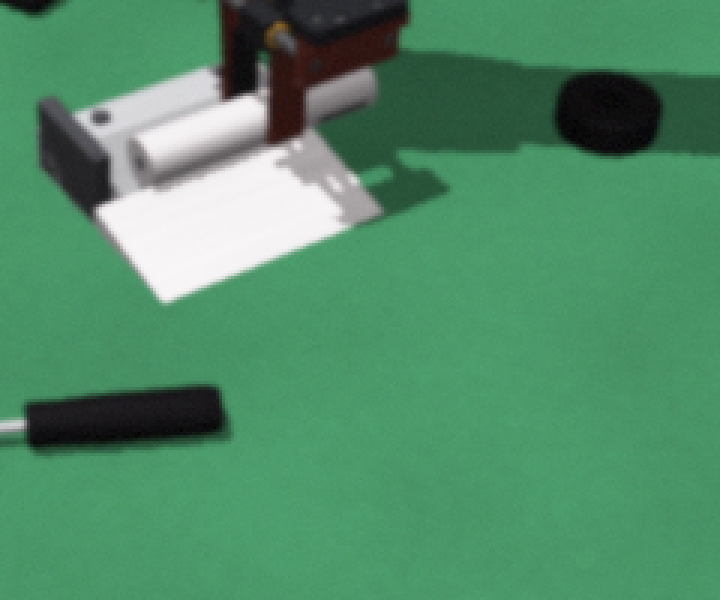

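Request:
servo_tool([
  [[0,0,-0.15],[0,0,0],3.8],
  [[0,0,-0.3],[0,0,0],3.8],
  [[0,0,-0.5],[0,0,0],3.8],
  [[0,0,-0.8],[0,0,0],4.5],
  [[0,0,-1.3],[0,0,0],5.5],
])

```text
clock: 12.6
position: [591.6, -44.7, 60.7]
tool_rot: [-0.001, 0.795, 0.607, -0.001]
ft_force: [-0.2, -0.6, -0.4]
grip_width: 50.1
```

Request:
servo_tool([
  [[0,0,-2],[0,0,0],6],
  [[0,0,-4],[0,0,0],6],
  [[-2,0,-6],[0,0,0],3],
  [[-6,0,-6],[0,0,0],0],
  [[-10.5,0,-6],[0,0,0],0],
])

```text
clock: 13.1
position: [565.1, -145.5, 122.2]
tool_rot: [0.0, 0.794, 0.608, 0.001]
ft_force: [-0.1, -1.0, -0.2]
grip_width: 39.2
```

```bash
python3 - <<'E'
from h import *
st(); print(read_state()["joint_pos"].round(2),read_state()["grip_width"])
for n in("top","side"):
    im=camera(n); cv2.imwrite(f"pics/{n}10.png",im)
print("bar ends expected if y=-36:",[[proj(n,wld([0,y,24.6])).round(1).tolist() for n in("top","side")] for y in(44,-116)])
im=cv2.imread("pics/side10.png")
for c in blobs(im,110,(270,190,460,310)): print(cv2.contourArea(c),cv2.approxPolyDP(c,2,True)[:,0].tolist())
E
```

```text
blk [  -7.1 -140.1  122.2] head 74.92 F [-0.1 -1.  -0.2] t 13.1
[ 0.61  0.54 -0.61  1.85  0.4   0.87 -0.46] 39.18827539456423
bar ends expected if y=-36: [[[338.9, 202.7], [308.3, 234.9]], [[415.9, 222.0], [381.4, 207.3]]]
5138.5 [[379, 199], [353, 207], [345, 199], [339, 198], [284, 218], [297, 233], [298, 245], [291, 250], [291, 254], [313, 280], [387, 251], [364, 222], [310, 240], [372, 213], [383, 212], [383, 204]]
```

Request:
servo_tool([
  [[-0.8,0.7,1.5],[0,0,0],0],
  [[-0.8,0.7,4],[0,0,0],0],
  [[-0.8,0.7,6.5],[0,0,0],0],
  [[-0.8,0.7,8.9],[0,0,0],0],
  [[-0.8,0.7,8.9],[0,0,0],0],
])

```text
clock: 13.7
position: [567.3, -154.0, 28.2]
tool_rot: [-0.003, 0.794, 0.608, -0.002]
ft_force: [-0.1, -0.1, 0.0]
grip_width: 0.4
```

```bash
python3 - <<'E'
from h import *
st(); print(plan(wld([0,-132,32]),74.7),plan(wld([0,-102,32]),74.7),read_state()["grip_width"])
E
```

```text
blk [  -2.7 -147.7   28.2] head 74.86 F [-0.1 -0.1  0. ] t 13.7
([1.57, 0.27, -0.38], [-0.007, -0.001, 0.003]) ([4.57, 0.28, -0.38], [-0.007, -0.001, 0.003]) 0.4423585314702764
```

Approach and push gently, watching the force.

Request:
servo_tool([
  [[0.4,0.2,-0.3],[0,0,0],0],
  [[0.8,0.3,-0.4],[0,0,0],0],
  [[1.2,0.3,-0.4],[0,0,0],0],
  [[1.6,0.3,-0.4],[0,0,0],0],
  [[1.9,0.3,-0.4],[0,0,0],0],
])

```text
clock: 14.2
position: [578.0, -137.8, 36.6]
tool_rot: [0.0, 0.795, 0.607, 0.0]
ft_force: [1.6, -0.2, -0.4]
grip_width: -0.0
```

Request:
servo_tool([
  [[0.3,0,0],[0,0,0],0],
  [[0.6,0,0],[0,0,0],0],
  [[0.9,0,0],[0,0,0],0],
  [[1.2,0,0],[0,0,0],0],
  [[1.5,0,0],[0,0,0],0],
])

```text
clock: 14.7
position: [581.4, -124.4, 35.9]
tool_rot: [0.0, 0.795, 0.606, -0.0]
ft_force: [-1.4, -3.9, 0.6]
grip_width: 0.2
```

```bash
python3 - <<'E'
from h import *
st(); print(plan(wld([0,-102,32]),74.7),read_state()["grip_width"])
E
```

```text
blk [   3.1 -115.5   35.9] head 74.67 F [-1.4 -3.9  0.6] t 14.7
([1.35, -0.31, 0.39], [-0.0, 0.001, -0.001]) 0.24873331378955235
```

Request:
servo_tool([
  [[0.25,-0.05,0],[0,0,0],0],
  [[0.5,-0.1,0.1],[0,0,0],0],
  [[0.75,-0.15,0.1],[0,0,0],0],
  [[1.0,-0.2,0.2],[0,0,0],0],
  [[1.1,-0.2,0.2],[0,0,0],0],
])

```text
clock: 15.2
position: [582.4, -112.2, 33.9]
tool_rot: [-0.0, 0.795, 0.607, 0.0]
ft_force: [-0.0, -2.6, 0.3]
grip_width: 0.6
```

Request:
servo_tool([
  [[0.1,0,0],[0,0,0],0],
  [[0.2,0,0],[0,0,0],0],
])

```text
clock: 15.4
position: [582.9, -110.6, 33.9]
tool_rot: [-0.0, 0.795, 0.607, -0.0]
ft_force: [-0.3, -2.1, 0.2]
grip_width: 0.7
```

```bash
python3 - <<'E'
from h import *
st()
E
```

```text
blk [   0.9 -101.8   33.9] head 74.72 F [-0.3 -2.1  0.2] t 15.4
```

Request:
servo_tool([
  [[0.1,0,0],[0,0,0],0],
  [[0.2,0,0],[0,0,0],0],
])

```text
clock: 15.6
position: [583.3, -108.9, 33.9]
tool_rot: [0.0, 0.795, 0.607, -0.0]
ft_force: [-0.4, -4.4, 0.5]
grip_width: 0.4
```

Request:
servo_tool([
  [[0.1,0,0],[0,0,0],0],
  [[0.1,0,0],[0,0,0],0],
])

```text
clock: 15.8
position: [583.4, -108.9, 33.9]
tool_rot: [0.0, 0.795, 0.606, -0.001]
ft_force: [-0.7, -5.1, 2.0]
grip_width: 0.4
```

Request:
servo_tool([
  [[0.1,0,0],[0,0,0],0],
  [[0.2,0,0],[0,0,0],0],
  [[0.2,0,0],[0,0,0],0],
])

```text
clock: 16.1
position: [583.4, -108.9, 33.9]
tool_rot: [0.001, 0.796, 0.606, -0.002]
ft_force: [-3.0, -8.6, 3.2]
grip_width: 0.3
```

```bash
python3 - <<'E'
from h import *
st()
E
```

```text
blk [   0.9 -100.    33.9] head 74.59 F [-3.  -8.6  3.2] t 16.1
```

Position is stopped with rising force at the predicted contact (TCP y = −100): the bar is against the stop. Back away and check.

Request:
servo_tool([
  [[-0.2,0,0],[0,0,0],0],
  [[-0.6,0,0],[0,0,0],0],
  [[-1.5,0,0],[0,0,0],0],
  [[-4,0,0],[0,0,0],0],
  [[-8,0,-2],[0,0,0],0],
])

```text
clock: 16.6
position: [562.2, -180.0, 52.4]
tool_rot: [-0.002, 0.793, 0.609, 0.0]
ft_force: [0.4, 0.1, -0.4]
grip_width: 0.4
```

Request:
servo_tool([
  [[-4,0,-4],[0,0,0],0],
  [[-8,0,-8],[0,0,0],0],
  [[-12,0,-10],[0,0,0],0],
  [[-16,0,-10],[0,0,0],0],
  [[-20,0,-10],[0,0,0],0],
])

```text
clock: 17.1
position: [510.2, -378.6, 155.6]
tool_rot: [0.001, 0.795, 0.607, 0.001]
ft_force: [0.2, 0.0, -0.2]
grip_width: 0.3
```

```bash
python3 - <<'E'
from h import *
st(); t=camera("top"); s=camera("side"); s2=camera("side")
print("still:",cv2.absdiff(s,s2)[190:260,280:400].max())
print("expected free end/stop end:",[[proj(n,wld([0,y,24.6])).round(1).tolist() for n in("top","side")] for y in(-90,70)])
a=t[120:320,220:500]; b=s[170:370,200:480]
cv2.imwrite("pics/fin.png",cv2.resize(np.vstack([a,b]),None,fx=1.5,fy=1.5,interpolation=cv2.INTER_CUBIC))
# bystanders: difference to first pictures
for n,im,R in(("top",t,{"jar":(258,140,300,185),"driver":(205,215,292,290),"collar":(445,265,485,302)}),):
    o=cv2.imread(f"pics/{n}0.png")
    for k,(x0,y0,x1,y1) in R.items(): print(k,cv2.absdiff(im,o)[y0:y1,x0:x1].mean().round(2))
E
```

```text
blk [   1.4 -379.5  155.6] head 74.68 F [ 0.2  0.  -0.2] t 17.1
still: 8
expected free end/stop end: [[[403.4, 218.8], [370.1, 211.5]], [[326.5, 199.6], [295.6, 239.7]]]
jar 1.4
driver 1.31
collar 1.62
```

View pics/fin.png

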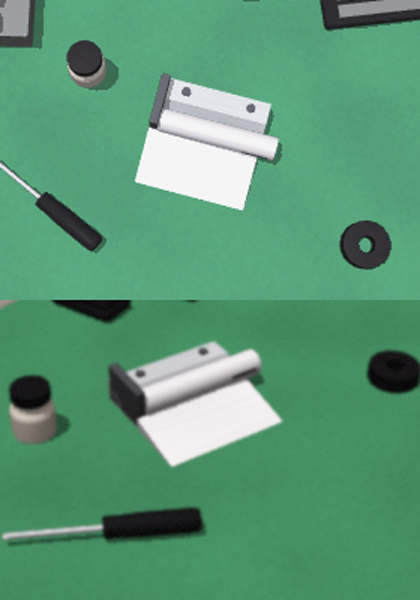

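```bash
python3 -c "
from h import *
print(close_job())"
```

```text
the job is handed in; nothing more can be done
None
```

The bar is in the V-block groove with its end against the stop, and I handed the job in at about 17 s.

- **Squaring the bar:** Pushing with both fingers did not square it: it rolled about 35 mm, still about 12° off, and drifted about 12 mm along −y. I then held it lightly with 5 N on the bench, with no lifting command, and turned it square to the ramp. During that squeeze the tool rode up about 2 mm, but the wrist force pointed upward (3–4 N), so it was not carrying the bar.
- **Rolling:** I pushed it up the ramp and over the crest at 20–40 mm/s with the rear finger. The front finger stood about 6 mm clear so the bar could not run away.
- **Sliding:** I pushed the free end with closed fingers. The bar stopped moving with the TCP at block y = −100 mm, which is where contact with the stop was expected. The force then rose from about 2 N while sliding to about 9 N with no further motion.

**Last checks:**
- **Free end:** in the top picture it is about 2 px (roughly 4 mm) further out than calculated. Parallax explains about 1 px of that. I took the force and the stopped motion as the deciding evidence that the bar touches the stop.
- **Stillness:** two successive side pictures of the bar matched, apart from what looks like image noise.
- **Bystanders:** the jar, screwdriver and collar areas match the first top picture.
- **Robot:** it stood clear of everything, with wrist force near zero.

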